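# Close a spring-loaded casting mould and hold it shut

### The job

Lock the lower half of the small casting mould into its fixture by swinging the hinged latch arm down until it rests in its catch. Then fit the loose upper half onto the two dowels and press it fully home against the spring ejector so that the faces meet all over; either way round will do. The spring parts the halves if you let go, so finish still holding the upper half pressed down, with the latch shut and the things around it left where they stand.

Things in the scene. Friction and masses are not known exactly. Their poses are not given: they have to be found in the camera images.
- lower_face (a point): Centre of the flat top face of the lower mould half, 34 mm above the work surface. x along its length (latch end is -x), y across, z up. Two steel dowels, 10 mm diameter, stand 14 mm out of the face at x = +37 and -37 mm, y = 0; their upper 5 mm taper to 4 mm. Pressed fully home, upper_grip is 31 mm above this point.
- upper_grip (a point): Centre of the black grip block on top of the loose upper mould half: 50 mm along x, 28 mm across (y), 30 mm high; pinch it across its 28 mm. This point is 31 mm above the underside of the plate, 15 mm above the plate's top and 15 mm below the top of the block. x along the plate's length, z up. Fingertips may bear on the plate.
- latch_hinge (a point): Point on the hinge axis of the latch, 40 mm above the work surface, on the grey fixture (base plate 200 x 130 x 12 mm, fixed). Axes of the fixture: x along its length and along the hinge, y across, z up. From here lower_face lies at x = +66, y = -50, z = -6 mm; the catch, a steel fork, at y = -96 mm, its cheeks 10 mm higher than the hinge.
- latch_arm (a point): Point in the latch arm, 70 mm from the hinge axis. The arm is a steel bar of 10 x 10 mm section, 98 mm long from the hinge, then a round black tip 16 mm thick, 20 mm long. It swings in the fixture's y-z plane over the end of the lower half. Shut, it lies level along -y from the hinge, its top 45 mm above the work surface.
- latch (a joint): Angle of the latch arm, rad: 0 = shut, level, resting in the catch; it grows as the arm swings up (1.35 = nearly upright, its stop). It stays where it is left (light friction; about 1 N at the middle of the arm moves it). To shut it push it from its hinge side, over and down.
- wash_bottle: Bystander: white wash bottle with a blue cap, 57 x 74 x 158 mm, origin under its centre. Leave it standing.
- chest_tin: Bystander: round white tin, 63 mm wide, 35 mm high, origin under its centre. Leave it.
- petri_dish: Bystander: clear round dish, 61 mm wide, 14 mm high, origin under its centre. Leave it.
- lower_half: Lower mould half: aluminium block 152 x 64 x 22 mm, loose with 1 mm play in the nest of the fixture; origin at the centre of its underside, 12 mm above the work surface. In the middle of its top a 13 mm round spring ejector pin stands 4 mm out: it starts to sink at 6 N and is flush at 10 N, when the halves meet. Four shallow 14 mm wells lie round the pin.
- upper_half: Loose upper mould half: aluminium plate 100 x 64 x 16 mm with the grip block on it, about 0.3 kg, lying right side up on the work surface; origin at the centre of its underside. Two through holes of 12 mm at x = +37 and -37 mm, y = 0, with a 2 mm lead-in at the underside, fit over the dowels, either way round.
Things that resemble listed ones, but are neither listed nor needed, are in the scene too. Leave any green look-alike of the upper_half alone.

How it is judged:
By the outcome, as a careful person would: the job done as asked, in the order asked, and still so for the second after the job is handed in, while the arm keeps its last pose, push and grip.
It also fails if it takes over 56 s, if anything falls off the work surface, if the arm or the gripper's body presses on something with over 40 N, if the wrist force passes 120 N, or if a joint passes its speed limit or range.

### The arm

A 7-joint arm with a two-finger parallel gripper is mounted at the origin on a cart in front of the work surface, level with it; the furniture and walls round the work are solid. World frame = base frame: x ahead of the robot, y to its left, z up, the work surface at z = 0. Lengths are in m, angles in rad, forces in N, time in s.
With the tool pointing down it reaches from about 0.425 to 0.875 m from the base axis. Payload 4.7 kg.
Tool frame: the origin (TCP) lies on the mounting face of the last link; the fingertips stand 173 mm ahead of it and the grasp point (between the pads) lies 155 mm ahead of it (arm.tcp_to_tips is the distance from the TCP to the fingertips, in m); z points along the fingers, y is the line along which they close (so a half turn about z gives the same grasp; the last joint's range is limited). The gripper opens to 85 mm and grips with 20 to 120 N. Pads are 22 mm wide; open, the fingers measure 114 mm over their backs; the gripper's body (76 mm by 85 mm) begins 54 mm behind the grasp point. The pads swing forward as they close: fully open they stand 13 mm farther back than shut.
Start: joints at [-1.105, 0.321, -0.07, 1.45, 0.023, 1.371, -0.057], TCP at [0.284, 0.585, 0.405] pointing down, gripper open.
Joint ranges: [-2.86, 2.86], [-0.3, 2.09], [-1.38, 1.24], [0.06, 2.45], [-1.56, 4.7], [0.09, 2.05], [-2.69, 2.69]. Speed limits (rad/s): [2.57, 2.57, 3.14, 3.14, 3.14, 3.14, 3.14].

### API

Orientations are given as a unit quaternion [x, y, z, w].
In Python, from station import arm gives the robot as it stands.
- The arm moves only by the tool move_arm, never from a script. Its argument "moves" is a list of rows, each a list of 6 numbers: the shift along the tool's x, y, z in units of 25 mm (1.0 is 25 mm), then the turn, a rotation vector about the tool's x, y, z in units of 10 degrees (1.0 is 10 degrees). In form: [[tx, ty, tz, wx, wy, wz], ...]. A call has 1 to 10 rows; each row is the pose to reach, as a shift and turn from the pose commanded when the call began, along the tool's axes at that moment; what a row does not reach only later rows make up. A row lasts 1/8 s, in which the tool goes at most 62.5 mm and 10.7 degrees, less where a joint would pass 70% of its speed; a pose out of reach is approached as far as the arm can. A call with a gripper value outside its range is refused whole. "gripper" is the opening in per cent of the stroke, from 0 (shut) to 100 (fully open), set as the call begins (left out, the last holds). The fingers move at their own pace and stop on an object; "force" is the grip in N (left out, the last holds). Time passes only in rows, so rows that repeat a pose let the fingers close. It gives the time, the measured TCP pose, the force, the opening and the grip force at its end, in the units of the state.
- arm.get_obs(): the state, without advancing time (a new reading comes with each control period).
- arm.get_image(name): name is "side" or "top"; returns the picture (480x640x3 uint8, blue, green, red); there is no depth.
- arm.camera_info(name): a dict with "mtx" (3x3 intrinsics, pixels), "extrinsics" (4x4, takes a point from camera to world coordinates). Camera axes: x right, y down, z forward; pixel columns grow to the right and rows downward; lengths in m; the calibration is good to about 2 mm. A picture is of the moment at which its call begins. camera_info takes no time and is no camera call.
- arm.hand_in(): hands the job in; it is judged then, once.
Trained networks look in the newest picture that a camera, given by its name, has taken for a name from the list of things; names that differ only in an ending like _2 or _b are one class to them, and where a whole thing is asked for, a point or a joint stands for the part that bears it (a point fixed in the world has none). Each returns a list of dicts, best first, with "p" (0 to 1); they miss things now and then, are a little off and sometimes report something else, mostly with a low value. They report only what shows in the picture. A call takes as long as a camera call. They do not tell look-alikes from the thing itself.
- arm.look_for(name, camera): "centre" ([x, y, z] in m, in world coordinates, good to about 4 mm: the middle of the surface that is visible of it).
The state is a dict: "time": time; "joint_pos": joint angles; "qd": joint speeds; "effort": joint torques, N m; "eef_pos": TCP position; "ee_rot": TCP orientation; "wrist_force": force on the tool from outside, world axes, zero at the start; "wrist_torque": the same for the moment, N m; "width": finger opening in m; "gripper_force": force on a finger pad.
Only numpy, scipy, OpenCV 4.12 (cv2) and the standard library are available. Lean on these libraries where they do the work, as an engineer would, in place of code of your own. Each camera call takes 0.05 s, during which the arm holds its last target. There are 200 camera calls.

## Working session

There is one attempt and no reset: what is moved stays moved. The work goes in short steps, Python scripts to look and compute and a tool call to move; the robot and the scene stay as the last step left them, time stands still between calls to the robot, and variables do not carry over. Pictures are saved under pics/ and viewed, at most 10 in all, crops included, and the job is handed in when it is done.

Besides the shell and the picture viewer there is one more tool, called after ">>>" as a command line: name --pt "numbers of a row" for each row, then --argument value for the rest. move_arm: Moves the arm, as the interface text tells. Its arguments: {"type":"object","properties":{"moves":{"type":"array","items":{"type":"array","items":{"type":"number"}}},"gripper":{"type":"number"},"force":{"type":"number"}},"required":["moves"]}

```bash
mkdir -p pics; cat > h.py <<'E'
from station import arm
import cv2, numpy as np
from scipy.spatial.transform import Rotation as R
def ray(cam,u,v,z):
    c=arm.camera_info(cam);K=np.array(c["mtx"]);T=np.array(c["extrinsics"])
    d=T[:3,:3]@np.linalg.solve(K,[u,v,1]);o=T[:3,3]
    return o+d*(z-o[2])/d[2]
def px(cam,p):
    c=arm.camera_info(cam);K=np.array(c["mtx"]);T=np.array(c["extrinsics"])
    q=K@(T[:3,:3].T@(np.array(p)-T[:3,3]));return q[:2]/q[2]
E
python3 - <<'E'
from h import *
for c in("top","side"):
    im=arm.get_image(c);cv2.imwrite(f"pics/{c}0.png",im)
    print(c,np.round(np.array(arm.camera_info(c)["extrinsics"]),3).tolist())
    for n in("lower_face","upper_grip","latch_hinge","latch_arm","upper_half","lower_half","wash_bottle","chest_tin","petri_dish"):
        print(n,[(np.round(d["centre"],3).tolist(),round(d["p"],2),px(c,d["centre"]).round().tolist()) for d in arm.look_for(n,c)[:4]])
o=arm.get_obs();print(o)
E
```

```text
top [[-0.014, -0.997, 0.072, 0.488], [-1.0, 0.015, 0.005, 0.014], [-0.006, -0.072, -0.997, 1.462], [0.0, 0.0, 0.0, 1.0]]
lower_face [([0.563, -0.186, 0.035], 0.8, [397.0, 251.0])]
upper_grip [([0.453, 0.03, 0.017], 0.78, [309.0, 297.0]), ([0.531, 0.205, 0.017], 0.67, [237.0, 267.0])]
latch_hinge [([0.549, -0.169, 0.014], 0.93, [389.0, 257.0]), ([0.56, -0.181, 0.035], 0.65, [394.0, 252.0])]
latch_arm [([0.497, -0.151, 0.099], 0.77, [386.0, 278.0]), ([0.53, 0.202, 0.017], 0.57, [238.0, 267.0])]
upper_half [([0.531, 0.204, 0.017], 0.85, [238.0, 266.0]), ([0.458, 0.027, 0.014], 0.85, [310.0, 295.0])]
lower_half [([0.56, -0.179, 0.034], 0.68, [393.0, 252.0])]
wash_bottle [([0.504, 0.371, 0.098], 0.9, [162.0, 278.0])]
chest_tin [([0.497, -0.365, 0.037], 0.7, [471.0, 277.0])]
petri_dish []
side [[0.874, -0.305, 0.378, 0.184], [-0.486, -0.545, 0.684, -0.777], [-0.002, -0.781, -0.624, 0.75], [0.0, 0.0, 0.0, 1.0]]
lower_face [([0.551, -0.188, 0.033], 0.86, [344.0, 301.0])]
upper_grip [([0.448, 0.006, 0.012], 0.97, [261.0, 270.0]), ([0.522, 0.19, 0.013], 0.73, [260.0, 219.0])]
latch_hinge [([0.
[... 453 characters left out ...]
': 1.0, 'joint_pos': array([-1.10490288,  0.32101602, -0.07008403,  1.45052572,  0.02260871,
        1.37081796, -0.05690887]), 'qd': array([-0.00027574,  0.00013588, -0.00145947,  0.00016341,  0.00030718,
       -0.00144002, -0.00080756]), 'effort': array([ 7.21187598e-05, -4.93404686e+01, -3.81349577e-01, -3.14583099e+01,
        1.33876395e-02,  1.30453431e-03, -2.00016353e-05]), 'eef_pos': array([0.2838008 , 0.58476785, 0.40472506]), 'ee_rot': array([2.23981712e-01, 9.74593347e-01, 3.58795899e-06, 3.14382305e-05]), 'wrist_force': array([-0.08143945, -0.20186498, -0.5616247 ]), 'wrist_torque': array([0.01697887, 0.01030373, 0.02717135]), 'gripper_force': 0.0, 'width': 0.08537413620696298}
```

View pics/top0.png

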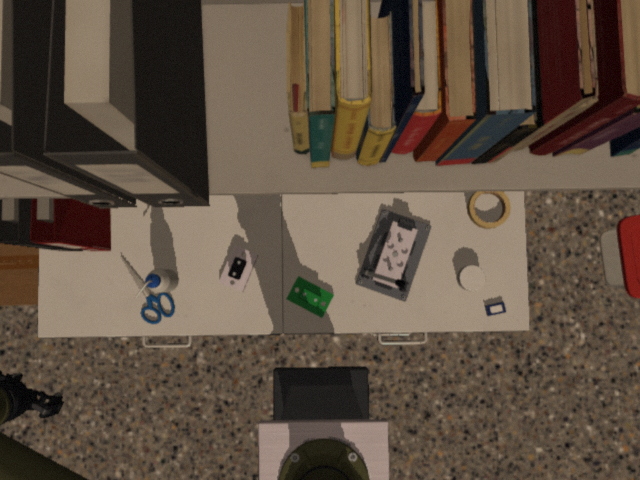

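View pics/side0.png

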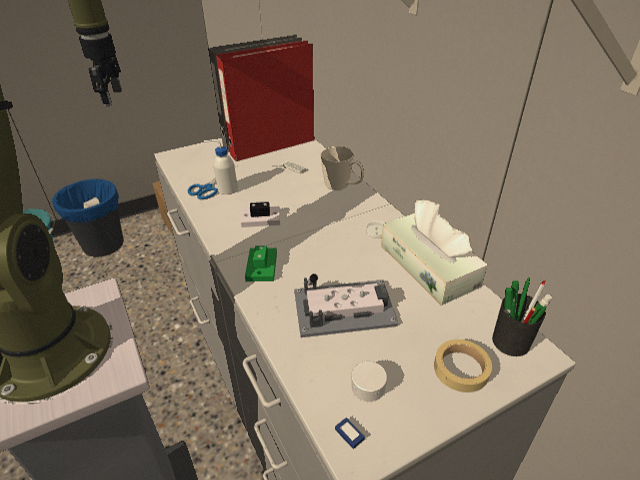

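The top view shows the fixture near (393,252), and two candidates for the upper half. One is silver with a black grip at (238,267), the other is all green at (310,296). The silver one fits the description (aluminium plate, black block), and the green one is the look-alike to leave alone. I'll confirm this in an enlarged crop.

```bash
python3 - <<'E'
from h import *
t=cv2.imread("pics/top0.png");s=cv2.imread("pics/side0.png")
f=lambda im,x,y,w,h,W,H:cv2.resize(im[y:y+h,x:x+w],(W,H),interpolation=cv2.INTER_CUBIC)
a=np.hstack([f(t,345,200,100,75*4//3,400,400)[:300] if 0 else f(t,345,202,100,100,400,400),f(s,285,262,120,80,400,267).copy().__class__ and cv2.copyMakeBorder(f(s,285,262,120,80,400,267),0,133,0,0,0)])
b=np.hstack([f(t,208,245,60,30,400,200),f(s,230,195,80,40,400,200)])
cv2.imwrite("pics/crop1.png",np.vstack([a,b]))
E
```

```text
(no output)
```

View pics/crop1.png

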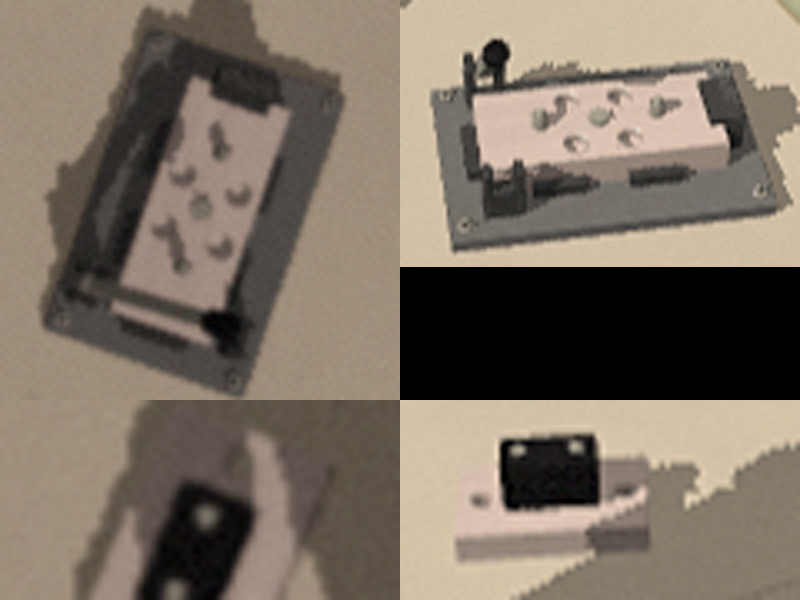

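The lower crop confirms the silver plate with the black grip and through holes as the upper half. The fixture's hinge is at about top pixel (365,273) and the fork is at side pixel (437,320). The latch arm stands part open. Next I'll fit the poses.

```bash
python3 - <<'E'
from h import *
from scipy.optimize import least_squares
tp=lambda u,v:(345+u/4-.375,202+v/4-.375)
sd=lambda u,v:(285+u/3.333-.35,262+v/3.333-.35)
# plate corners, top face z=.012
print("plate top",[ray("top",*tp(*q),.012)[:2].round(3).tolist() for q in((145,32),(343,97),(240,393),(43,325))])
print("plate side",[ray("side",*sd(*q),.012)[:2].round(3).tolist() for q in((735,62),(775,198),(455,240),(432,92))])
print("block top",[ray("top",*tp(*q),.034)[:2].round(3).tolist() for q in((190,78),(290,108),(112,310))])
print("block side",[ray("side",*sd(*q),.034)[:2].round(3).tolist() for q in((703,72),(728,152),(480,163),(474,95))])
print("pin",ray("top",*tp(202,207),.038)[:2],ray("side",*sd(598,116),.038)[:2])
print("dow top",ray("top",*tp(215,130),.048)[:2],ray("top",*tp(183,266),.048)[:2])
print("dow side",ray("side",*sd(656,101),.046)[:2],ray("side",*sd(540,114),.046)[:2])
print("fork side",ray("side",*sd(505,165),.05)[:2],"hingeposts",ray("side",*sd(468,60),.05)[:2], ray("top",*tp(80,285),.045)[:2])
# segment upper half: black grip top
t=cv2.imread("pics/top0.png");s=cv2.imread("pics/side0.png")
for n,im,(x,y,w,h),z in(("top",t,(222,248,40,45),.046),("side",s,(240,198,45,28),.031)):
    g=cv2.resize(im[y:y+h,x:x+w],None,fx=6,fy=6,interpolation=cv2.INTER_CUBIC).max(2)
    m=(g<60).astype(np.uint8);k,l,st,c=cv2.connectedComponentsWithStats(m)
    i=1+np.argmax(st[1:,4]);cs=cv2.findContours((l==i).astype(np.uint8),0,2)[0][0]
    r=cv2.minAreaRect(cs);b=cv2.boxPoints(r)/6-.42+[x,y]
    print(n,st[i,4]/36,np.array(b).round(1).tolist(),"->",[ray(n,*q,z)[:2].round(4).tolist() for q in b])
E
```

```text
plate top [[0.668, -0.153], [0.625, -0.275], [0.443, -0.206], [0.487, -0.086]]
plate side [[0.908, -0.291], [0.841, -0.391], [0.65, -0.322], [0.714, -0.215]]
block top [[0.636, -0.177], [0.617, -0.238], [0.495, -0.127]]
block side [[0.862, -0.302], [0.824, -0.362], [0.686, -0.295], [0.72, -0.247]]
pin [ 0.55688033 -0.18227564] [ 0.77240056 -0.30236357]
dow top [ 0.60294797 -0.18990937] [ 0.52094823 -0.16857889]
dow side [ 0.80605312 -0.31532438] [ 0.7358285 -0.2889819]
fork side [ 0.68698913 -0.31442484] hingeposts [ 0.72423779 -0.23217022] [ 0.51044711 -0.10651129]
top 222.47222222222223 [[227.0, 274.6], [234.9, 255.7], [246.6, 260.5], [238.6, 279.5]] -> [[0.511, 0.2262], [0.5566, 0.2068], [0.5444, 0.1787], [0.4988, 0.1982]]
side 234.72222222222223 [[249.4, 202.7], [268.8, 201.7], [269.5, 215.5], [250.1, 216.4]] -> [[0.5166, 0.2472], [0.5637, 0.2261], [0.5399, 0.1675], [0.4947, 0.188]]
```

```bash
python3 - <<'E'
from h import *
sd=lambda u,v:(285+(u-400)/3.333-.35,262+v/3.333-.35)
print("plate side",[ray("side",*sd(*q),.012)[:2].round(3).tolist() for q in((735,62),(775,198),(455,240),(432,92))])
print("block side",[ray("side",*sd(*q),.034)[:2].round(3).tolist() for q in((703,72),(728,152),(480,163),(474,95))])
print("pin",ray("side",*sd(598,116),.038)[:2])
print("dow side",ray("side",*sd(656,101),.046)[:2],ray("side",*sd(540,114),.046)[:2])
print("fork side",ray("side",*sd(505,165),.05)[:2],"hingepost",ray("side",*sd(468,60),.05)[:2])
s=cv2.imread("pics/side0.png");t=cv2.imread("pics/top0.png")
# plate: both views, bright region components
# latch arm tip: triangulate
tip_t=(345+225/4-.375,202+323/4-.375);tip_s=sd(495,52)
best=min(((np.linalg.norm(ray("top",*tip_t,z)-ray("side",*tip_s,z)),z) for z in np.arange(.03,.18,.002)))
print(best,ray("top",*tip_t,best[1]),ray("side",*tip_s,best[1]))
# side edges of upper plate top (z .016): crop2 right half corners
s2=lambda u,v:(230+(u-400)/5,195+(v-400)/5)
print("upper plate side",[ray("side",*s2(*q),.016)[:2].round(4).tolist() for q in((458,538),(648,525),(458,462),(648,458))])
print("upper holes",[ray("side",*s2(*q),.016)[:2].round(4).tolist() for q in((481,499),(626,490))])
print("grip top side",[ray("side",*s2(*q),.046)[:2].round(4).tolist() for q in((501,438),(596,436),(501,460),(598,457))])
E
```

```text
plate side [[0.675, -0.161], [0.628, -0.272], [0.442, -0.206], [0.485, -0.087]]
block side [[0.637, -0.177], [0.611, -0.243], [0.475, -0.177], [0.498, -0.123]]
pin [ 0.5553511  -0.18107212]
dow side [ 0.58928362 -0.19417646] [ 0.52087036 -0.16885743]
fork side [ 0.48039782 -0.19901613] hingepost [ 0.50226615 -0.10807733]
(np.float64(0.001937539221122106), np.float64(0.12400000000000008)) [ 0.4863752  -0.18191861  0.124     ] [ 0.48518813 -0.18038729  0.124     ]
upper plate side [[0.472, 0.1934], [0.562, 0.156], [0.4969, 0.2578], [0.5875, 0.2113]]
upper holes [[0.4951, 0.2199], [0.5649, 0.19]]
grip top side [[0.5117, 0.2251], [0.5557, 0.2026], [0.5041, 0.2064], [0.5489, 0.1844]]
```

```bash
cat >> h.py <<'E'
def plan(p,yaw_deg):
    """shift/turn in move units from the present pose to TCP p, pointing down, tool x at yaw_deg"""
    o=arm.get_obs();R0=R.from_quat(o["ee_rot"])
    y=np.radians(yaw_deg);Rt=R.from_matrix(np.array([[np.cos(y),np.sin(y),0],[np.sin(y),-np.cos(y),0],[0,0,-1]]).T)
    return (R0.inv().apply(np.array(p)-o["eef_pos"])/.025).round(2).tolist(),(np.degrees((R0.inv()*Rt).as_rotvec())/10).round(2).tolist()
E
python3 -c "
from h import *
print(plan((.4925,-.163,.36),159.6),arm.tcp_to_tips)"
```

```text
([-20.57, -23.27, 1.79], [0.0, 0.0, -0.55]) 0.1734
```

>>> move_arm --pt "-20.6 -23.3 0 0 0 -0.55" --pt "-20.6 -23.3 0 0 0 -0.55" --pt "-20.6 -23.3 0 0 0 -0.55" --pt "-20.6 -23.3 0 0 0 -0.55" --pt "-20.6 -23.3 0 0 0 -0.55" --pt "-20.6 -23.3 0 0 0 -0.55" --pt "-20.6 -23.3 0 0 0 -0.55" --pt "-20.6 -23.3 0 0 0 -0.55" --pt "-20.6 -23.3 0 0 0 -0.55" --pt "-20.6 -23.3 0 0 0 -0.55" --gripper 0 --force 40

```text
time: 2.25
eef_pos: [0.4519, -0.0193, 0.4052]
ee_rot: [0.177, 0.984, 0.001, 0.001]
wrist_force: [2.1, 0.4, -0.1]
width: -0.0001
gripper_force: 0.0
```

```bash
python3 -c "
from h import *
print(plan((.4925,-.163,.34),159.6),arm.get_obs()['eef_pos'])"
```

```text
([-3.52, -4.83, 2.61], [0.01, 0.01, 0.0]) [ 0.45191649 -0.019314    0.40519392]
```

>>> move_arm --pt "-3.52 -4.83 0 0 0 0" --pt "-3.52 -4.83 0 0 0 0" --pt "-3.52 -4.83 0 0 0 0" --pt "-3.52 -4.83 1.3 0 0 0" --pt "-3.52 -4.83 2.6 0 0 0" --pt "-3.52 -4.83 2.6 0 0 0"

```text
time: 3.0
eef_pos: [0.4913, -0.1607, 0.3378]
ee_rot: [0.177, 0.984, -0.0, -0.002]
wrist_force: [1.2, 0.5, 0.1]
width: -0.0
gripper_force: 0.0
```

```bash
python3 - <<'E'
from h import *
print(plan((.4925,-.163,.215),159.6),arm.get_obs()['eef_pos'])
t=arm.get_image("top")[195:315,335:455];s=arm.get_image("side")[180:340,250:410]
f=lambda a:cv2.resize(a,(400,400),interpolation=cv2.INTER_CUBIC)
cv2.imwrite("pics/c2.png",np.hstack([f(t),f(s)]))
E
```

```text
([-0.1, -0.06, 4.91], [-0.01, -0.03, -0.0]) [ 0.49127683 -0.16069159  0.33779404]
```

View pics/c2.png

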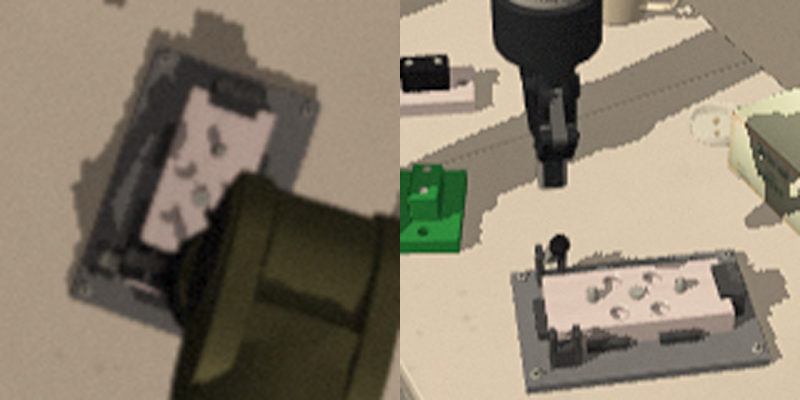

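The fingertips are above the latch arm at side pixel (311,253), and the latch is still open with its tip at about (313,277). I'll push down.

>>> move_arm --pt "-0.1 -0.06 0.8 0 0 0" --pt "-0.1 -0.06 1.4 0 0 0" --pt "-0.1 -0.06 1.9 0 0 0" --pt "-0.1 -0.06 2.4 0 0 0" --pt "-0.1 -0.06 2.8 0 0 0" --pt "-0.1 -0.06 3.2 0 0 0" --pt "-0.1 -0.06 3.6 0 0 0" --pt "-0.1 -0.06 4.0 0 0 0" --pt "-0.1 -0.06 4.3 0 0 0" --pt "-0.1 -0.06 4.3 0 0 0"

```text
time: 4.35
eef_pos: [0.4938, -0.1632, 0.2315]
ee_rot: [0.177, 0.984, -0.0, -0.001]
wrist_force: [-0.2, -0.3, 0.4]
width: 0.0
gripper_force: 0.0
```

```bash
python3 - <<'E'
from h import *
t=arm.get_image("top")[195:315,335:455];s=arm.get_image("side")[220:340,270:390]
f=lambda a:cv2.resize(a,(400,400),interpolation=cv2.INTER_CUBIC)
cv2.imwrite("pics/c3.png",np.hstack([f(t),f(s)]))
E
```

```text
(no output)
```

View pics/c3.png

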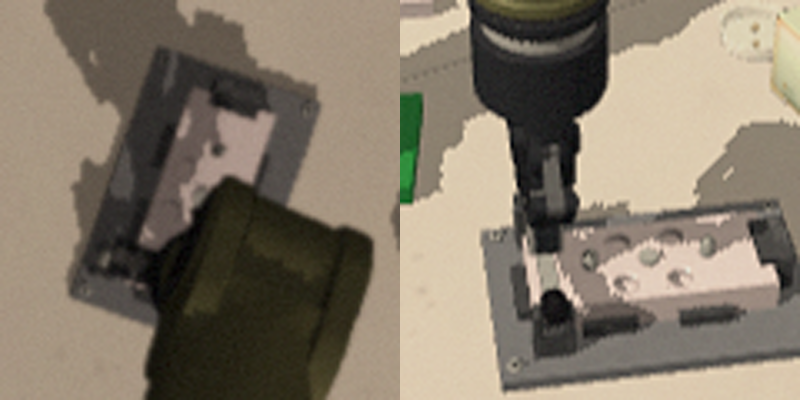

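The arm is nearly shut, with its tip at the fork at side crop (553,305). I'll press the last millimetres.

>>> move_arm --pt "0 0 0.2 0 0 0" --pt "0 0 0.35 0 0 0" --pt "0 0 0.45 0 0 0" --pt "0 0 0.52 0 0 0" --pt "0 0 0.58 0 0 0" --pt "0 0 0.58 0 0 0"

```text
time: 5.2
eef_pos: [0.4941, -0.1635, 0.2184]
ee_rot: [0.177, 0.984, 0.0, -0.0]
wrist_force: [-2.8, 0.6, 7.8]
width: -0.0002
gripper_force: 3.5
```

Contact came at 7.8 N with the fingertips at z = 45 mm, which is the shut height. Next I'll retreat and go to the upper half.

>>> move_arm --pt "0 0 -2.4 0 0 0" --pt "0 0 -4.8 0 0 0" --pt "0 0 -5.6 0 0 0" --pt "0 0 -5.6 0 0 0" --gripper 100

```text
time: 5.7
eef_pos: [0.4946, -0.1635, 0.3594]
ee_rot: [0.177, 0.984, 0.001, 0.002]
wrist_force: [0.0, -0.9, -0.9]
width: 0.072
gripper_force: 0.0
```

```bash
python3 -c "
from h import *
print(plan((.529,.2045,.358),156.8))"
```

```text
([3.83, 14.28, 0.07], [0.01, 0.02, 0.28])
```

>>> move_arm --pt "3.83 14.28 0 0 0 0.28" --pt "3.83 14.28 0 0 0 0.28" --pt "3.83 14.28 0 0 0 0.28" --pt "3.83 14.28 0 0 0 0.28" --pt "3.83 14.28 0 0 0 0.28" --pt "3.83 14.28 0 0 0 0.28" --pt "3.83 14.28 0 0 0 0.28" --pt "3.83 14.28 2 0 0 0.28" --pt "3.83 14.28 3.2 0 0 0.28" --pt "3.83 14.28 3.2 0 0 0.28"

```text
time: 6.95
eef_pos: [0.5271, 0.203, 0.2739]
ee_rot: [0.202, 0.979, -0.003, -0.003]
wrist_force: [0.8, 0.4, -0.1]
width: 0.0855
gripper_force: 0.0
```

```bash
python3 - <<'E'
from h import *
print(arm.get_obs()['eef_pos'],plan((.529,.2045,.191),156.8))
t=arm.get_image("top")[195:315,335:455];s=arm.get_image("side")
f=lambda a:cv2.resize(a,(400,400),interpolation=cv2.INTER_CUBIC)
cv2.imwrite("pics/c4.png",np.vstack([np.hstack([f(t),f(s[235:355,280:400])]),cv2.resize(s[150:250,180:380],(800,400))[100:300]]))
E
```

```text
[0.52714894 0.20300222 0.2739438 ] ([-0.06, 0.11, 3.32], [-0.04, -0.03, -0.01])
```

View pics/c4.png

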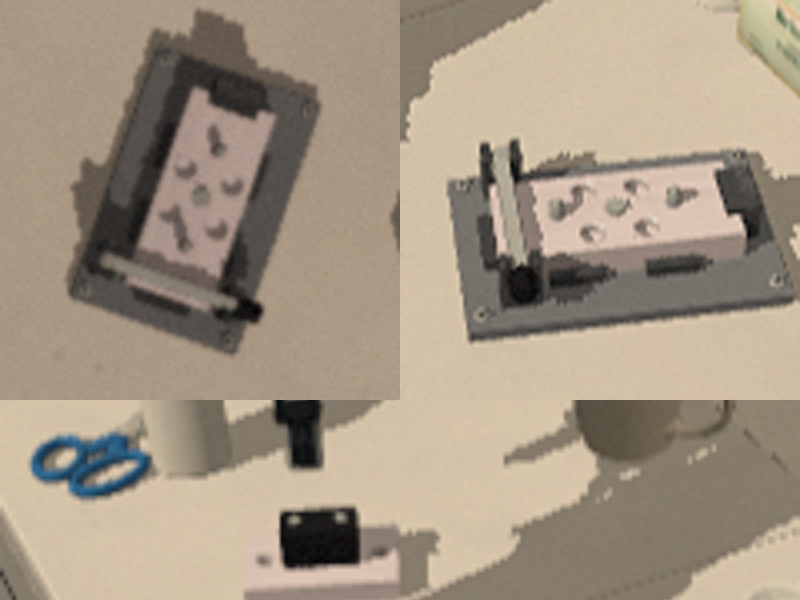

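The latch is shut: the bar lies level in the fork, with its tip at side crop (523,285). The gripper is above the upper half, so I'll descend and grip.

>>> move_arm --pt "-0.06 0.11 1.4 0 0 0" --pt "-0.06 0.11 2.4 0 0 0" --pt "-0.06 0.11 3.0 0 0 0" --pt "-0.06 0.11 3.3 0 0 0" --pt "-0.06 0.11 3.3 0 0 0"

```text
time: 7.68
eef_pos: [0.5315, 0.2066, 0.1957]
ee_rot: [0.201, 0.98, 0.0, 0.0]
wrist_force: [-0.9, 0.2, 0.5]
width: 0.0852
gripper_force: 0.0
```

>>> move_arm --pt "0 0 0 0 0 0" --pt "0 0 0 0 0 0" --pt "0 0 0 0 0 0" --pt "0 0 0 0 0 0" --pt "0 0 0 0 0 0" --gripper 0 --force 80

```text
time: 8.3
eef_pos: [0.5315, 0.2064, 0.1959]
ee_rot: [0.201, 0.98, 0.0, 0.0]
wrist_force: [-1.3, -1.8, 5.1]
width: 0.0265
gripper_force: 80.9
```

>>> move_arm --pt "0 0 -0.4 0 0 0" --pt "0 0 -1.2 0 0 0" --pt "0 0 -2.4 0 0 0" --pt "0 0 -4 0 0 0" --pt "0 0 -4 0 0 0"

```text
time: 8.93
eef_pos: [0.5322, 0.2071, 0.2983]
ee_rot: [0.201, 0.98, 0.002, 0.002]
wrist_force: [0.3, 0.3, -4.1]
width: 0.0263
gripper_force: 79.9
```

```bash
python3 - <<'E'
from h import *
o=arm.get_obs();print(o['eef_pos'],o['width'],plan((.5565,-.1815,.29),159.6))
t=arm.get_image("top")[235:315,205:285];s=arm.get_image("side")[125:245,200:320]
f=lambda a:cv2.resize(a,(400,400),interpolation=cv2.INTER_CUBIC)
cv2.imwrite("pics/c5.png",np.hstack([f(t),f(s)]))
E
```

```text
[0.53222009 0.2070741  0.29825736] 0.026267002549603888 ([-7.01, -13.91, 0.28], [0.03, 0.02, -0.28])
```

View pics/c5.png

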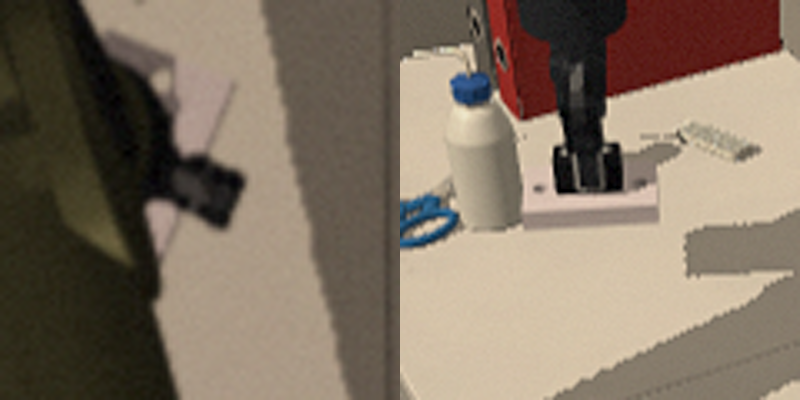

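The plate is held level. Its holes show at side crop (538,188) and (643,182). I'll work out the plate centre relative to the TCP.

```bash
python3 - <<'E'
from h import *
o=arm.get_obs();z=o['eef_pos'][2]-.180
q=lambda u,v,z:ray("side",200+(u-400)*.3-.35,125+v*.3-.35,z)[:2]
h=[q(538,188,z),q(643,183,z)];c=[q(524,208,z),q(658,200,z)]
print(h,c)
y=np.radians(-23.2);ux=np.array([np.cos(y),np.sin(y)]);uy=np.array([-ux[1],ux[0]])
for p in h+c: d=p-o['eef_pos'][:2];print(d@ux,d@uy)
E
```

```text
[array([0.49600509, 0.22871616]), array([0.56800292, 0.196534  ])] [array([0.47678032, 0.20743557]), array([0.56792532, 0.16900668])]
-0.0404848770871492 0.006683737339807738
0.03836877646670142 0.005466940794546701
-0.049771730139205904 -0.020449442342639287
0.049141619492521486 -0.019864962140967717
```

>>> move_arm --pt "-7.0 -13.9 0 0 0 -0.28" --pt "-7.0 -13.9 0 0 0 -0.28" --pt "-7.0 -13.9 0 0 0 -0.28" --pt "-7.0 -13.9 0 0 0 -0.28" --pt "-7.0 -13.9 0 0 0 -0.28" --pt "-7.0 -13.9 0 0 0 -0.28" --pt "-7.0 -13.9 0 0 0 -0.28" --pt "-7.0 -13.9 0.3 0 0 -0.28" --pt "-7.0 -13.9 0.3 0 0 -0.28" --pt "-7.0 -13.9 0.3 0 0 -0.28"

```text
time: 10.28
eef_pos: [0.5555, -0.1794, 0.287]
ee_rot: [0.175, 0.985, 0.0, -0.001]
wrist_force: [1.0, 0.5, -4.3]
width: 0.0263
gripper_force: 80.2
```

```bash
python3 - <<'E'
from h import *
o=arm.get_obs();p=o['eef_pos'];print(p)
s=arm.get_image("side")[195:335,275:415]
cv2.imwrite("pics/c6.png",cv2.resize(s,(600,600),interpolation=cv2.INTER_CUBIC))
# predicted crop positions for plate corners/holes, if held as assumed
y=np.radians(-20.4);ux=np.array([np.cos(y),np.sin(y),0]);uy=np.array([-ux[1],ux[0],0])
S=600/140;g=lambda a,b,z:((px("side",p+a*ux+b*uy+[0,0,z])-[275,195]+.35)*S).round().tolist()
for n,z in(("top",-.180),("bot",-.196)):
    print(n,[g(a,b,z) for a,b in((-.05,-.032),(.05,-.032),(.05,.032),(-.05,.032))])
print("holes",g(-.037,0,-.18),g(.037,0,-.18),"griptop",[g(a,b,-.15) for a,b in((-.025,-.014),(.025,-.014),(.025,.014),(-.025,.014))])
E
```

```text
[ 0.55548688 -0.17942721  0.28703177]
top [[202.0, 388.0], [420.0, 364.0], [390.0, 273.0], [183.0, 294.0]]
bot [[202.0, 413.0], [418.0, 390.0], [388.0, 298.0], [183.0, 320.0]]
holes [220.0, 337.0] [377.0, 320.0] griptop [[251.0, 306.0], [361.0, 295.0], [348.0, 255.0], [241.0, 266.0]]
```

View pics/c6.png

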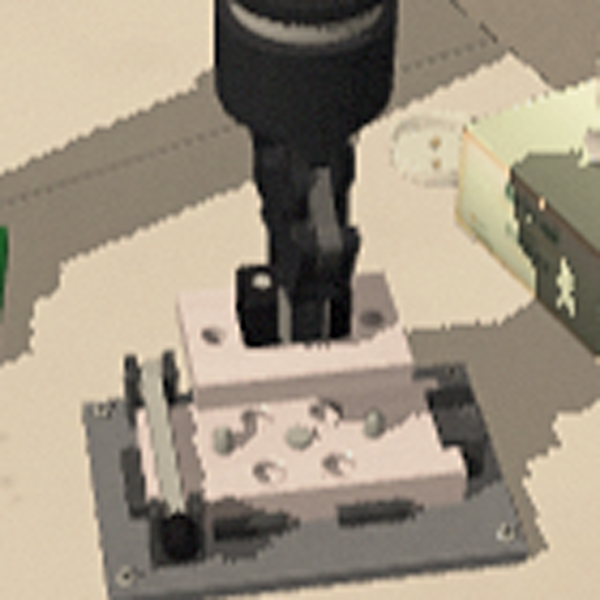

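The plate is held level and sits about 2 mm toward −x from the prediction: corners at (197,385) and (411,362) against (202,388) and (420,364). The pin is at (299,437) and the dowels at (223,440) and (374,423).

```bash
python3 - <<'E'
from h import *
q=lambda u,v,z:ray("side",275+u*140/600-.35,195+v*140/600-.35,z)[:2]
d1,d2,pin=q(223,440,.042),q(374,423,.042),q(299,437,.0375)
print(d1,d2,(d1+d2)/2,pin,np.degrees(np.arctan2(*(d2-d1)[::-1])))
f=q(197,385,.107),q(411,362,.107),q(386,272,.107),q(178,293,.107)
print("plate",np.mean(f,0),[np.degrees(np.arctan2(*(a-b)[::-1])) for a,b in((f[1],f[0]),(f[2],f[3]))])
print(arm.get_obs()['eef_pos'])
E
```

```text
[ 0.52079123 -0.16910524] [ 0.59022754 -0.19478682] [ 0.55550939 -0.18194603] [ 0.55602371 -0.18142448] -20.297319413544407
plate [ 0.55392942 -0.17696766] [np.float64(-20.438286401963744), np.float64(-20.537376465461946)]
[ 0.55554913 -0.17981027  0.28743536]
```

>>> move_arm --pt "-0.14 -0.11 0.5 0 0 0" --pt "-0.14 -0.11 1.0 0 0 0" --pt "-0.14 -0.11 1.4 0 0 0" --pt "-0.14 -0.11 1.6 0 0 0" --pt "-0.14 -0.11 1.75 0 0 0" --pt "-0.14 -0.11 1.85 0 0 0" --pt "-0.14 -0.11 1.95 0 0 0" --pt "-0.14 -0.11 1.95 0 0 0"

```text
time: 11.32
eef_pos: [0.558, -0.1847, 0.2394]
ee_rot: [0.177, 0.984, 0.001, 0.0]
wrist_force: [0.5, 2.6, 0.1]
width: 0.0265
gripper_force: 80.6
```

Underside is about 4.6 mm below the dowel tops with light contact and a small +y force, so I'll ease +y and continue.

>>> move_arm --pt "0 0.05 0 0 0 0" --pt "0 0.06 0.08 0 0 0" --pt "0 0.06 0.16 0 0 0" --pt "0 0.06 0.22 0 0 0" --pt "0 0.06 0.22 0 0 0"

```text
time: 11.95
eef_pos: [0.558, -0.1839, 0.2337]
ee_rot: [0.177, 0.984, 0.0, -0.0]
wrist_force: [-1.8, 3.6, 1.7]
width: 0.0267
gripper_force: 81.1
```

>>> move_arm --pt "0.04 0.04 0.04 0 0 0" --pt "0.04 0.04 0.09 0 0 0" --pt "0.04 0.04 0.14 0 0 0" --pt "0.04 0.04 0.19 0 0 0" --pt "0.04 0.04 0.19 0 0 0"

```text
time: 12.58
eef_pos: [0.5577, -0.1835, 0.2299]
ee_rot: [0.177, 0.984, -0.0, 0.001]
wrist_force: [-2.0, 2.2, 8.8]
width: 0.0266
gripper_force: 81.7
```

>>> move_arm --pt "0.02 0.02 0.03 0 0 0" --pt "0.02 0.02 0.06 0 0 0" --pt "0.02 0.02 0.06 0 0 0"

```text
time: 12.95
eef_pos: [0.5576, -0.1835, 0.2299]
ee_rot: [0.177, 0.984, -0.0, 0.001]
wrist_force: [-4.7, 3.0, 16.9]
width: 0.0265
gripper_force: 82.9
```

>>> move_arm --pt "0 0 0.03 0 0 0" --pt "0 0 0.05 0 0 0" --pt "0 0 0.05 0 0 0" --pt "0 0 0.05 0 0 0"

```text
time: 13.45
eef_pos: [0.5576, -0.1836, 0.2299]
ee_rot: [0.177, 0.984, 0.0, 0.001]
wrist_force: [-8.7, 4.6, 26.2]
width: 0.0263
gripper_force: 84.1
```

It has come up against a hard stop at TCP z = 0.2299, home height within 0.1 mm, with force rising at no travel. I'll relieve the side load slightly and check by picture.

>>> move_arm --pt "0.05 0 0.02 0 0 0" --pt "0.05 0 0.02 0 0 0" --pt "0.05 0 0.02 0 0 0"

```text
time: 13.82
eef_pos: [0.5572, -0.1834, 0.2299]
ee_rot: [0.177, 0.984, -0.0, 0.003]
wrist_force: [-5.9, 4.1, 25.9]
width: 0.0266
gripper_force: 84.0
```

```bash
python3 - <<'E'
from h import *
o=arm.get_obs();print(o['wrist_force'],o['wrist_torque'],o['eef_pos'],R.from_quat(o['ee_rot']).as_matrix()[:,2])
s=arm.get_image("side")
cv2.imwrite("pics/c7.png",np.hstack([cv2.resize(s[245:345,280:400],(480,400),interpolation=cv2.INTER_CUBIC),cv2.resize(s[:,:],(320,240)).repeat(1,0) if 0 else cv2.copyMakeBorder(cv2.resize(s,(320,240)),0,160,0,0,0)]))
E
```

```text
[-5.92265499  4.06030184 25.88869173] [ 0.57013962  1.65035365 -0.03266918] [ 0.55721174 -0.18339966  0.22987356] [ 0.00489445 -0.00109515 -0.99998742]
```

View pics/c7.png

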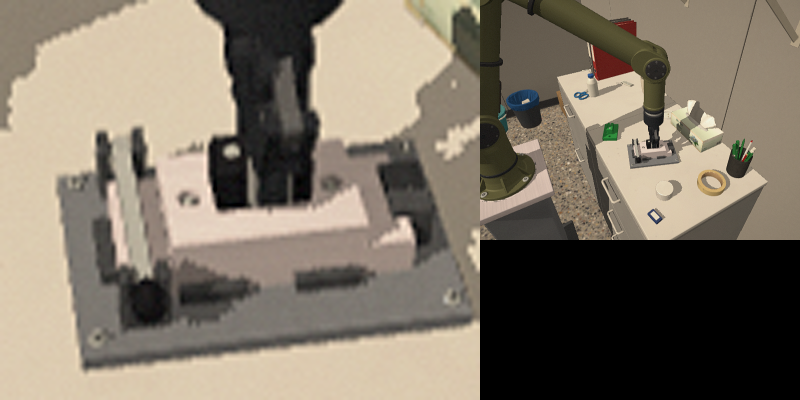

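The picture shows the plate seated flat on the block and the latch arm in its fork at (148,300), with the surroundings undisturbed. The hand leans about 0.3°, so I'll centre the pressure with a small counter-turn and a little more push.

>>> move_arm --pt "0 0 0.02 0.01 0.04 0" --pt "0 0 0.04 0.01 0.04 0" --pt "0 0 0.04 0.01 0.04 0" --pt "0 0 0.04 0.01 0.04 0"

```text
time: 14.38
eef_pos: [0.5579, -0.1835, 0.2298]
ee_rot: [0.177, 0.984, -0.0, 0.0]
wrist_force: [-6.5, 2.8, 27.7]
width: 0.0265
gripper_force: 84.5
```

```bash
python3 - <<'E'
from h import *
o=arm.get_obs();F=o['wrist_force'];M=o['wrist_torque']-np.cross([0,0,-.196],F)
print(F,o['wrist_torque'],"moment at face",M,o['eef_pos'],R.from_quat(o['ee_rot']).as_matrix()[:,2],o['time'])
E
```

```text
[-6.49179417  2.84799407 27.74651025] [ 0.67401882  1.2914871  -0.08801619] moment at face [ 0.11581198  0.01909544 -0.08801619] [ 0.5579177  -0.18351481  0.2298104 ] [ 1.72529767e-04 -4.19965779e-04 -9.99999897e-01] 14.375
```

The tool is vertical and the moment at the face is near zero. The push is 28 N on the stop, so I'm handing in.

```bash
python3 -c "
from h import *
print(arm.hand_in())"
```

```text
the job is handed in; nothing more can be done
None
```

The job is handed in: the latch is shut in its catch, and the upper half is on both dowels and pressed fully home, still held down with about 28 N; nothing around it was touched.

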